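Hang the tip cup in the bin's notch

TASK

Pick up the little metal cup of welding tips by its orange handle and, keeping it upright, hang it by its own hook on the notched steel bar along the far wall of the green scrap bin, cup on the outside. Rest the hook gently on the bar, feel along it for the notch without forcing anything, and lower the hook by hand until it is fully home in the notch. Then let go so that the cup hangs there by itself, and leave the other things on the bench alone.

Things in the scene. Friction and masses are not known exactly. Their poses are not given: they have to be found in the camera images.
- cup_handle (a point): Centre of the orange upright handle of the loose cup: a block 16 (cup x) x 26 (cup y) x 48 mm high, on a short 8 mm stem above the hook; grasp it from above across either pair of sides. Axes are the cup's: z up, +x from the handle towards the bowl (bowl axis 44 mm ahead), y level across. With the cup on the bench this point is 139 mm up, the handle's underside 115 mm.
- cup_hook (a point): Inside top of the hook: middle of the underside of the level part (along cup x) of a bent 8 mm round steel rod; 44 mm below cup_handle, cup's axes. Room in the hook: 6 mm either side along x, between the stem (+x) and a rod finger (-x) that reaches 28 mm below this point and flares away at its end.
- cup: The loose aluminium cup with orange handle and hook, holding copper welding tips (fixed in it); 0.2 to 0.4 kg. Origin under the bowl's centre; bowl outer radius 30 mm, 55 mm high; the hook's inside top is 44 mm behind (-x) and 95 mm above the origin.
- bin: Fixed green steel bin, 150 (x) x 220 (y) mm, 100 mm high, 6 mm walls; origin under its centre, +x away from the robot. On its far (+x) wall stands a steel bar, 6 mm thick, 150 mm long, top 25 mm above the wall, with one square notch in its top edge, 13 mm wide, 10 mm deep. A hung cup's +x points along the bin's +x: bowl outside, hook finger inside.
- bin_edge (a point): Middle of the bin's far wall, half-way through its thickness, at the height of the bar's top (125 mm above the bench); bin's axes: y along the bar. The bar is clamped, rigid, shifted along y differently each time: the notch's centre lies up to 30 mm either side of this point, not measured; see it or feel it by sliding the hook along. 5 to 10 N of press is plenty; 40 N is too much.
- spray: Loose bystander: upright spray can 60 mm in diameter, 160 mm high; origin under its centre. Leave alone.
- hammer: Loose bystander: hammer lying on the bench at the far side, origin under its middle. Leave alone.
- magnet: Loose bystander: red welding magnet block about 80 x 50 x 20 mm, lying flat; origin under its centre. Leave alone.
There are look-alikes about, which are no part of the job. Leave any pink look-alike of the cup alone.

How it is judged:
By the outcome, as a careful person would: the job done as asked, in the order asked, and still so for the second after the job is handed in, with the robot touching nothing.
It also fails if it takes over 61 s, if anything falls off the work surface, if the arm or the gripper's body presses on something with over 40 N, if the wrist force passes 120 N, or if a joint passes its speed limit or range.

ROBOT

A 7-joint arm with a two-finger parallel gripper is mounted at the origin on the work surface. World frame = base frame: x ahead of the robot, y to its left, z up, the work surface at z = 0. Lengths are in m, angles in degrees, forces in N, time in s.
With the tool pointing down it reaches from about 0.4 to 0.85 m from the base axis. Payload 4.4 kg.
Tool frame: the origin (TCP) lies on the centre line of the jaws, within the pads' length; the fingertips stand 14 mm ahead of it and the grasp point (between the pads) lies 5 mm behind it; z points along the fingers, y is the line along which they close (so a half turn about z gives the same grasp; the last joint's range is limited). The gripper opens to 94 mm and grips with 3 to 60 N. Pads are 16 mm wide; open, the fingers measure 119 mm over their backs; the gripper's body (75 mm by 177 mm) begins 78 mm behind the grasp point.
Start: joints at [-70.462, 36.005, 2.206, 86.941, -1.547, 57.084, -1.146], TCP at [0.257, 0.597, 0.18] pointing down, gripper open.
Joint ranges: [-175.42, 175.42], [-21.48, 121.26], [-71.46, 75.88], [10.55, 141.38], [-63.04, 243.04], [13.31, 113.54], [-168.57, 168.57]. Speed limits (degrees/s): [147.25, 147.25, 180, 180, 180, 180, 180].

INTERFACE

Orientations are given as a 3x3 rotation matrix whose columns are the frame's x, y, z axes.
In Python, from bench import * gives the robot as it stands.
- The arm moves only by the tool carry_out, never from a script. Its arguments are lists of equal length, an entry for each row: "fingers": the opening, from -1 (shut) to 1 (fully open); "slide": the shift along the tool's x, y, z each as a share of 250 mm, from -1 to 1, a list of three; "rot": the turn, a rotation vector about the tool's x, y, z each as a share of pi/4 rad, from -1 to 1, a list of three. In form: {"fingers": [fingers, ...], "slide": [[x, y, z], ...], "rot": [[rx, ry, rz], ...]}. A call has 1 to 8 rows; each row is the pose to reach, as a shift and turn from the pose commanded when the call began, along the tool's axes at that moment; what a row does not reach only later rows make up. A row lasts 1/12 s, in which the tool goes at most 41.7 mm and 7.16 degrees, less where a joint would pass 70% of its speed; a pose out of reach is approached as far as the arm can. A call with a number of a shift or a turn outside -1 to 1 is refused whole. A call with a gripper value outside its range is refused whole. The fingers move at their own pace and stop on an object; the grip force is fixed at half the most. Time passes only in rows, so rows that repeat a pose let the fingers close. It gives the time, the measured TCP pose, the force, the opening and the grip force at its end, in the units of the state.
- get_obs(): the state, without advancing time (a new reading comes with each control period).
- get_image(name): name is "scene" or "top"; returns a dict with "img" (480x640x3 uint8, red, green, blue), "fx", "fy", "cx", "cy" (pixels), "R" (3x3) and "t" (3): a world point X has camera coordinates R X + t. Camera axes: x right, y down, z forward; pixel columns grow to the right and rows downward; lengths in m; the calibration is good to about 2 mm. A picture is of the moment at which its call begins. There is no depth.
- job_done(): hands the job in; it is judged then, once.
The state is a dict: "time": time; "joints": joint angles; "qvel": joint speeds; "joint_efforts": joint torques, N m; "tool_pos": TCP position; "orientation": TCP orientation; "force": force on the tool from outside, world axes, zero at the start; "wrist_torque": the same for the moment, N m; "gripper_width": finger opening in m; "grip_force": force on a finger pad.
Only numpy, scipy, OpenCV 4.12 (cv2) and the standard library are available. Lean on these libraries where they do the work, as an engineer would, in place of code of your own. Each camera call takes 0.05 s, during which the arm holds its last target. There are 200 camera calls.

## Working session

There is one attempt and no reset: what is moved stays moved. The work goes in short steps, Python scripts to look and compute and a tool call to move; the robot and the scene stay as the last step left them, time stands still between calls to the robot, and variables do not carry over. Pictures are saved under pics/ and viewed, at most 10 in all, crops included, and the job is handed in when it is done.

Besides the shell and the picture viewer there is one more tool, called as name(argument=value, ...) on one line, values as JSON. carry_out: Moves the arm, as the interface text tells. Shift numbers are shares of 250 mm and turn numbers shares of pi/4 rad, none past 1 either way. Its arguments: {"type":"object","properties":{"fingers":{"type":"array","items":{"type":"number"}},"slide":{"type":"array","items":{"type":"array","items":{"type":"number"}}},"rot":{"type":"array","items":{"type":"array","items":{"type":"number"}}}},"required":["fingers","slide","rot"]}

```bash
mkdir -p pics; python3 - <<'E'
from bench import *
import cv2,pickle
d={}
for n in("scene","top"):
    d[n]=get_image(n); cv2.imwrite(f"pics/{n}0.png",d[n]["img"][:,:,::-1])
    print(n,{k:d[n][k] for k in("fx","fy","cx","cy")},d[n]["R"],d[n]["t"])
pickle.dump(d,open("d0.pkl","wb"))
print(get_obs())
E
```

```text
scene {'fx': 508.74810912885295, 'fy': 508.74810912885295, 'cx': 316.3153132912209, 'cy': 246.19862554163154} [[ 0.81501991  0.57933043  0.0108996 ]
 [ 0.47716124 -0.66037585 -0.57984558]
 [-0.32872435  0.47778656 -0.81465349]] [-0.4939967  -0.1867399   1.32609429]
top {'fx': 443.02521311171154, 'fy': 443.02521311171154, 'cx': 332.55425595488356, 'cy': 243.48171168963478} [[-2.30644244e-03 -9.99873019e-01  1.57679133e-02]
 [-9.96164551e-01  9.18101936e-04 -8.74948272e-02]
 [ 8.74692404e-02 -1.59092380e-02 -9.96040174e-01]] [0.0057127  0.56103383 0.81080616]
{'time': 0.1, 'joints': array([-70.46199054,  36.05236024,   2.20095255,  86.98758256,
        -1.54522943,  57.08342379,  -1.14685934]), 'qvel': array([-0.03934972, -0.13243931,  0.01773135, -0.20956773, -0.07276798,
       -0.00593436,  0.0626802 ]), 'joint_efforts': array([ 2.80477558e-03, -5.50794804e+01,  1.14736509e+00, -1.87118554e+01,
       -5.21954452e-02,  1.91663043e-02,  4.58888189e-05]), 'tool_pos': array([0.25690901, 0.59640595, 0.17877476]), 'orientation': array([[-9.18401058e-01,  3.95650229e-01, -6.27351391e-04],
       [ 3.95650725e-01,  9.18399815e-01, -1.51101440e-03],
       [-2.16737910e-05, -1.63592926e-03, -9.99998662e-01]]), 'force': array([ 0.46512279, -0.58919888, -0.19084254]), 'wrist_torque': array([0.03212043, 0.03423814, 0.03440249]), 'grip_force': 0.0, 'gripper_width': 0.09412982400865201}
```

View pics/scene0.png

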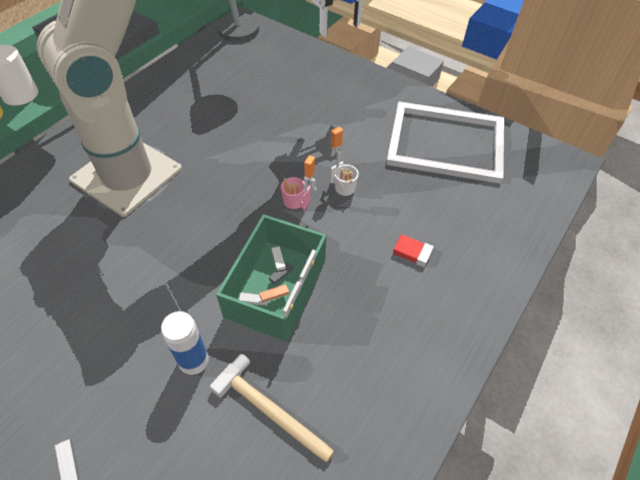

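View pics/top0.png

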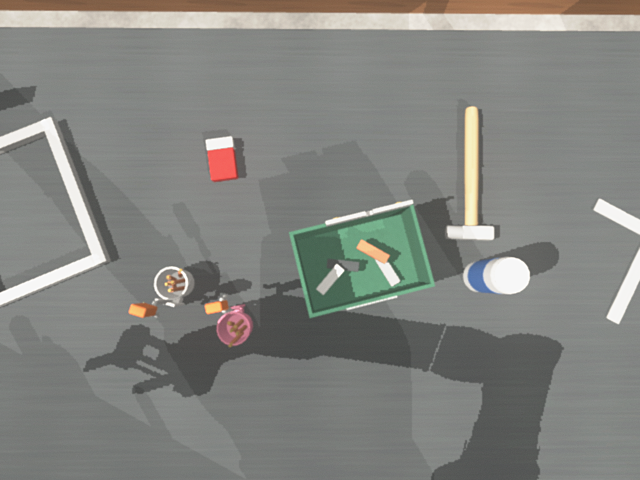

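The scene view shows the metal cup with its bowl at (346,178) and orange handle at (337,137). The pink look-alike is at (295,192) with its handle at (310,166). In the top view the metal cup is at (172,283) with its handle at (142,310), and the pink one is at (235,327). The bin's bar runs from (326,221) to (413,203) in the top view, with a gap near (367,213). The candidates are the metal-grey cup and the pink cup. The grey one fits "metal cup", and I'll confirm that in an enlarged crop.

```bash
cat > h.py <<'E'
import numpy as np,cv2,pickle
def ray(c,p):
    d=c["R"].T@np.array([(p[0]-c["cx"])/c["fx"],(p[1]-c["cy"])/c["fy"],1]); return -c["R"].T@c["t"],d/np.linalg.norm(d)
def plane(c,p,z):
    o,d=ray(c,p); return o+d*(z-o[2])/d[2]
def tri(c1,p1,c2,p2):
    o1,d1=ray(c1,p1);o2,d2=ray(c2,p2)
    s=np.linalg.lstsq(np.c_[d1,-d2],o2-o1,rcond=None)[0]
    a,b=o1+s[0]*d1,o2+s[1]*d2; return (a+b)/2,np.linalg.norm(a-b)
def proj(c,X):
    q=c["R"]@np.asarray(X)+c["t"]; return np.array([c["fx"]*q[0]/q[2]+c["cx"],c["fy"]*q[1]/q[2]+c["cy"]])
def blobs(m,amin):
    n,l,s,ce=cv2.connectedComponentsWithStats(m.astype(np.uint8)); return [(ce[i].round(1),s[i,4],cv2.minAreaRect(np.argwhere(l==i)[:,::-1].astype(np.float32))) for i in range(1,n) if s[i,4]>=amin]
E
python3 - <<'E'
from h import *
np.set_printoptions(precision=4,suppress=True)
d=pickle.load(open("d0.pkl","rb")); S,T=d["scene"],d["top"]
for n,c in d.items():
    hsv=cv2.cvtColor(c["img"],cv2.COLOR_RGB2HSV);h,s,v=cv2.split(hsv)
    print(n,"orange");[print(b) for b in blobs((h>5)&(h<18)&(s>150)&(v>100),40) if b[1]<900]
    g=(h>60)&(h<90)&(s>80)
    if n=="top":
        print("green",[b for b in blobs(g,800)])
        print("white",[b for b in blobs((s<60)&(v>185),40) if 280<b[0][0]<440])
t=T["img"][190:345,120:270]; t2=T["img"][190:320,285:440]; s=S["img"][120:220,270:370]; s2=S["img"][210:340,210:340]
R=lambda a:cv2.resize(a,(400,300) if 0 else (int(a.shape[1]*300/a.shape[0]),300),interpolation=cv2.INTER_CUBIC)
f=lambda a:cv2.copyMakeBorder(R(a),0,0,0,400-min(400,R(a).shape[1]),0)[:, :400]if 1 else 0
cv2.imwrite("pics/crop1.png",np.vstack([np.hstack([f(t),f(t2)]),np.hstack([f(s),f(s2)])])[:,:,::-1])
E
```

```text
scene orange
(array([336. , 138.6]), np.int32(146), ((336.0, 138.5), (15.0, 10.0), 90.0))
(array([309.1, 168.3]), np.int32(125), ((309.5, 167.5), (17.0, 9.0), 90.0))
top orange
(array([220.9, 304.5]), np.int32(65), ((216.52438354492188, 305.7195129394531), (7.730207920074463, 20.540264129638672), 83.6598129272461))
(array([145.4, 308.4]), np.int32(112), ((144.0, 310.0), (12.0, 22.0), 90.0))
green [(array([357.1, 271.3]), np.int32(980), ((361.294189453125, 259.1764831542969), (87.31282806396484, 128.05880737304688), 75.96376037597656)), (array([377.4, 254.1]), np.int32(2994), ((377.8427734375, 255.32516479492188), (69.92356872558594, 65.967529296875), 75.49983215332031))]
white [(array([321.7,  20.5]), np.int32(10277), ((319.5003662109375, 20.456207275390625), (639.1217651367188, 16.42292022705078), 0.41820991039276123)), (array([368.7, 212. ]), np.int32(416), ((368.65850830078125, 212.14529418945312), (5.196432113647461, 89.97494506835938), 76.20051574707031)), (array([388.2, 272.6]), np.int32(280), ((387.4438171386719, 270.5898742675781), (31.049976348876953, 10.666023254394531), 58.570438385009766)), (array([330.8, 277.9]), np.int32(267), ((330.3536376953125, 278.68292236328125), (10.151294708251953, 31.547101974487305), 38.65980529785156)), (array([371.4, 302.2]), np.int32(124), ((371.176513671875, 302.2059020996094), (2.425356864929199, 51.66008758544922), 75.96376037597656))]
```

View pics/crop1.png

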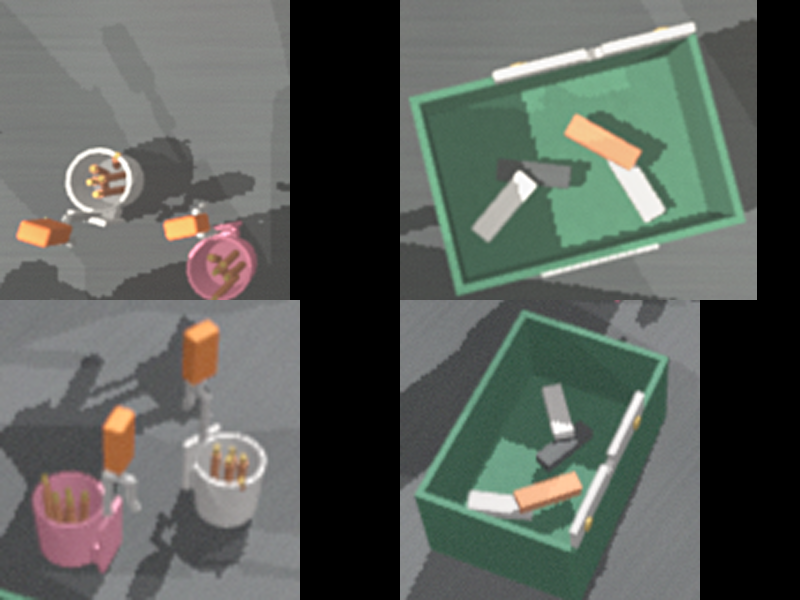

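The crop confirms the grey metal cup, with its handle at (144,309) in the top view and (336,138) in the scene view. The pink look-alike stays untouched. The notch shows clearly near (369,212) in the top view and (301,281) in the scene view.

```bash
python3 - <<'E'
from h import *
np.set_printoptions(precision=4,suppress=True)
d=pickle.load(open("d0.pkl","rb")); S,T=d["scene"],d["top"]
def msk(c,f,box):
    h,s,v=cv2.split(cv2.cvtColor(c["img"],cv2.COLOR_RGB2HSV)); m=f(h.astype(int),s.astype(int),v.astype(int)); z=np.zeros_like(m); x0,x1,y0,y1=box; z[y0:y1,x0:x1]=m[y0:y1,x0:x1]; return z
org=lambda h,s,v:((h<20)|(h>175))&(s>110)
mt=msk(T,org,(120,165,295,325)); ms=msk(S,org,(325,348,120,155))
bt=max(blobs(mt,20),key=lambda b:b[1]);bs=max(blobs(ms,20),key=lambda b:b[1]);print(bt,bs)
H,e=tri(T,bt[0],S,bs[0]);print("handle",H,e)
# bright top face
mb=msk(T,lambda h,s,v:org(h,s,v)&(v>225),(120,165,295,325)); b=blobs(mb,10);print("topface",b)
for q in b: print(plane(T,q[0],.163))
# bowl ring
mr=msk(T,lambda h,s,v:(s<50)&(v>180),(148,195,260,303)); b=max(blobs(mr,20),key=lambda b:b[1])
l=cv2.connectedComponents(mr.astype(np.uint8))
pts=np.argwhere(mr)[:,::-1].astype(np.float32); (cx,cy),r=cv2.minEnclosingCircle(pts);
P=np.array([plane(T,p,.055)[:2] for p in pts]);
A=np.c_[2*P,np.ones(len(P))];keep=np.ones(len(P),bool)
for _ in range(6):
    s=np.linalg.lstsq(A[keep],(P[keep]**2).sum(1),rcond=None)[0];rr=np.sqrt(s[2]+s[:2]@s[:2]);res=abs(np.linalg.norm(P-s[:2],axis=1)-rr);keep=res<.004
print("bowl",s[:2],rr,keep.sum(),"dist",np.linalg.norm(s[:2]-H[:2]),"yaw",np.degrees(np.arctan2(*(s[:2]-H[:2])[::-1])))
# bar
mw=msk(T,lambda h,s,v:(s<60)&(v>185),(318,420,195,230)); b=max(blobs(mw,40),key=lambda b:b[1]);
bx=cv2.boxPoints(b[2]);print("box",bx)
ends=[(bx[np.argsort(bx[:,0])[:2]]).mean(0),(bx[np.argsort(bx[:,0])[2:]]).mean(0)]
E=[plane(T,p,.125) for p in ends];print("bar ends",E,np.linalg.norm(E[0]-E[1]),"bar yaw",np.degrees(np.arctan2(*(E[0]-E[1])[1::-1])) ,np.mean(E,0))
# column thickness profile along the bar in top
for x in range(355,385):
    ys=np.where(mw[:,x])[0];print(x,ys.min(),ys.max(),len(ys),end="; ")
gray=cv2.cvtColor(S["img"],cv2.COLOR_RGB2GRAY)
msw=msk(S,lambda h,s,v:(s<60)&(v>150),(280,322,245,320));print()
for b in blobs(msw,10):print("scene white",b[0],b[1],cv2.boxPoints(b[2]).round(1).tolist())
print(tri(T,(369,212),S,(301,280.5)))
# corner of bin in world from top of walls: check
E
```

```text
(array([142.3, 309.6]), np.int32(306), ((142.5, 310.0), (14.0, 27.0), 90.0)) (array([336.2, 136.9]), np.int32(207), ((336.5, 137.0), (20.0, 11.0), 90.0))
handle [0.4448 0.3079 0.1426] 0.0023923640286096144
topface [(array([137. , 310.3]), np.int32(149), ((136.70001220703125, 310.4000244140625), (15.495158195495605, 9.803059577941895), 18.43494987487793))]
[0.4458 0.3086 0.163 ]
bowl [0.4877 0.296 ] 0.028144987616385907 257 dist 0.04450738967065586 yaw -15.515668212211233
box [[324.3498 220.3527]
 [411.7277 198.8914]
 [412.9672 203.9379]
 [325.5893 225.3991]]
bar ends [array([0.5867, 0.019 , 0.125 ]), array([ 0.6229, -0.1276,  0.125 ])] 0.150930027254898 bar yaw 103.89474416315294 [ 0.6048 -0.0543  0.125 ]
355 213 217 5; 356 213 217 5; 357 213 217 5; 358 213 216 4; 359 212 216 5; 360 212 216 5; 361 212 216 5; 362 212 215 4; 363 211 215 5; 364 211 215 5; 365 212 215 4; 366 212 215 4; 367 212 215 4; 368 211 214 4; 369 211 214 4; 370 211 214 4; 371 210 214 5; 372 210 214 5; 373 209 213 5; 374 209 213 5; 375 208 212 5; 376 208 212 5; 377 208 212 5; 378 208 212 5; 379 207 211 5; 380 207 211 5; 381 207 211 5; 382 207 211 5; 383 206 210 5; 384 206 210 5; 
scene white [307.8 262.7] 139 [[298.6000061035156, 275.79998779296875], [312.20001220703125, 248.60000610351562], [317.0, 251.0], [303.3999938964844, 278.20001220703125]]
scene white [281.4 261.9] 54 [[280.0, 251.0], [284.0, 251.0], [284.0, 268.0], [280.0, 268.0]]
scene white [291.9 295.1] 174 [[281.5, 311.29998779296875], [297.29998779296875, 277.29998779296875], [302.79998779296875, 279.79998779296875], [286.8999938964844, 313.79998779296875]]
(array([ 0.6058, -0.0546,  0.1221]), np.float64(0.0008911027708193345))
```

Measurements so far:
- **Handle:** at (0.445, 0.308), triangulated height 0.143 against 0.139 expected. It is 44.5 mm from the bowl axis, against 44 given.
- **Cup yaw:** about -16°.
- **Bar:** yaw about 13.9° and length 151 mm (150 given). The notch is near (0.606, -0.054).

I'm moving now, and will grip across the cup's x faces.

carry_out(fingers=[1,1,1,1,1,1,1], slide=[[-0.68,-0.434,-0.36],[-0.68,-0.434,-0.36],[-0.68,-0.434,-0.36],[-0.68,-0.434,-0.36],[-0.68,-0.434,-0.36],[-0.68,-0.434,-0.36],[-0.68,-0.434,-0.36]], rot=[[0,0,1],[0,0,1],[0,0,1],[0,0,1],[0,0,1],[0,0,1],[0,0,1]])

```text
time: 0.68
tool_pos: [0.3745, 0.4263, 0.2717]
orientation: [[-0.357, 0.934, 0.004], [0.934, 0.357, 0.001], [-0.001, 0.004, -1.0]]
force: [0.2, 0.8, -0.1]
gripper_width: 0.0939
grip_force: 0.0
```

```bash
cat > g.py <<'E'
# python3 g.py x y z yaw_of_tool_y : shares needed from the measured pose
import sys,numpy as np
from scipy.spatial.transform import Rotation as Ro
from bench import *
o=get_obs();R=np.array(o["orientation"]);p=o["tool_pos"]
x,y,z,a=map(float,sys.argv[1:5]);a=np.radians(a)
Y=np.array([np.cos(a),np.sin(a),0]);Z=np.array([0,0,-1.]);G=np.c_[np.cross(Y,Z),Y,Z]
print("t",round(o["time"],2),"pos",p.round(4),"yawY",np.degrees(np.arctan2(R[1,1],R[0,1])).round(2),"F",o["force"].round(2),"w",round(o["gripper_width"],4),"g",round(o["grip_force"],1))
print("shift",(R.T@(np.array([x,y,z])-p)/.25).round(3),"rot",(Ro.from_matrix(R.T@G).as_rotvec()/(np.pi/4)).round(3))
E
python3 g.py 0.4455 0.308 0.22 -16.5
```

```text
t 0.68 pos [0.3745 0.4263 0.2717] yawY 20.93 F [ 0.17  0.78 -0.11] w 0.0939 g 0.0
shift [-0.543  0.095  0.207] rot [ 0.005 -0.001  0.832]
```

carry_out(fingers=[0.5,0.5,0.5,0.5,0.5,0.5,0.5], slide=[[-0.543,0.095,0.2],[-0.543,0.095,0.2],[-0.543,0.095,0.2],[-0.543,0.095,0.2],[-0.543,0.095,0.2],[-0.543,0.095,0.2],[-0.543,0.095,0.2]], rot=[[0,0,0.83],[0,0,0.83],[0,0,0.83],[0,0,0.83],[0,0,0.83],[0,0,0.83],[0,0,0.83]])

```text
time: 1.27
tool_pos: [0.4422, 0.3131, 0.2193]
orientation: [[0.268, 0.963, -0.001], [0.963, -0.268, -0.0], [-0.0, -0.001, -1.0]]
force: [-0.5, 0.3, -0.1]
gripper_width: 0.0704
grip_force: 0.0
```

```bash
python3 g.py 0.4455 0.308 0.134 -16.5; python3 - <<'E'
from h import *
from bench import *
c=get_image("scene");a=c["img"][70:230,230:430]
t=get_image("top")["img"][190:350,80:280]
cv2.imwrite("pics/s1.png",cv2.resize(np.hstack([a,t]),(800,320),interpolation=cv2.INTER_CUBIC)[:,:,::-1])
E
```

```text
t 1.27 pos [0.4422 0.3131 0.2193] yawY -15.55 F [-0.52  0.29 -0.1 ] w 0.0704 g 0.0
shift [-0.016  0.018  0.341] rot [-0.001  0.     0.021]
```

View pics/s1.png

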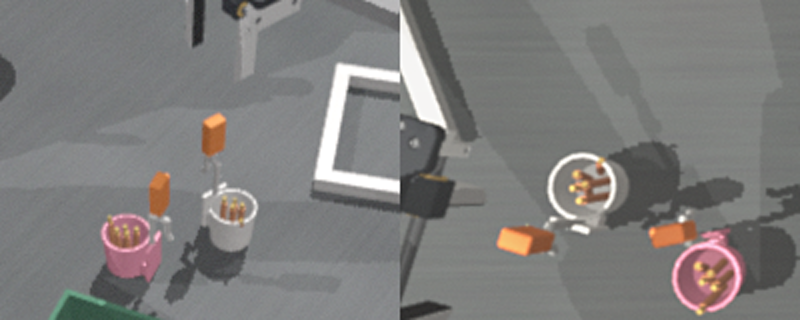

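The pictures show the gripper well to one side, at about (245,40) in the scene crop, and not above the handle. I'll check that against the projected TCP in a fresh picture before going down.

```bash
python3 g.py 0.4455 0.308 0.134 -16.5; python3 - <<'E'
from h import *
from bench import *
p=get_obs()["tool_pos"]
c=get_image("scene");k=get_image("top")
print("proj tip", proj(c,p-[0,0,.014]),proj(k,p-[0,0,.014]),"start-of-last-move",proj(c,[.3745,.4263,.257]),proj(k,[.3745,.4263,.257]), "handle",proj(c,[.445,.308,.139]),proj(k,[.445,.308,.139]))
a=c["img"][70:230,230:430]
t=k["img"][190:350,80:280]
cv2.imwrite("pics/s2.png",cv2.resize(np.hstack([a,t]),(800,320),interpolation=cv2.INTER_CUBIC)[:,:,::-1])
E
```

```text
t 1.37 pos [0.4419 0.3139 0.2195] yawY -15.37 F [-0.14  0.42  0.4 ] w 0.0705 g 0.0
shift [-0.019  0.02   0.342] rot [-0.001 -0.     0.025]
proj tip [338.3127369  113.96877808] [120.66728914 314.8810437 ] start-of-last-move [342.23411811  59.839937  ] [ 14.20972444 370.00913489] handle [336.70155292 137.88883343] [143.72215941 309.87563025]
```

View pics/s2.png

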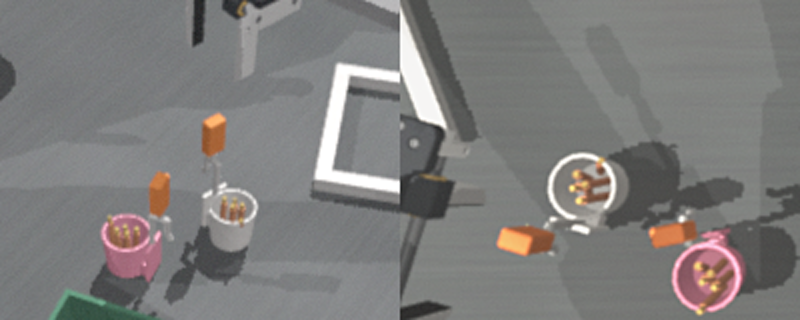

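The fingers are there after all: tips at about (122,287) and (105,345) in the top view, and (352,107) and (327,92) in the scene view. I'll triangulate them against the reported TCP.

```bash
python3 - <<'E'
from h import *
from bench import *
np.set_printoptions(precision=4,suppress=True)
p=get_obs()["tool_pos"];print(p)
c=get_image("scene");k=get_image("top")
A=tri(c,(352,107),k,(119,289));B=tri(c,(327,92),k,(102,345));print(A,B,(A[0]+B[0])/2)
a=c["img"][40:140,280:400];t=k["img"][260:360,80:200]
cv2.imwrite("pics/s3.png",cv2.resize(np.hstack([a,t]),(800,333),interpolation=cv2.INTER_CUBIC)[:,:,::-1])
E
```

```text
[0.4421 0.3138 0.2197]
(array([0.4819, 0.2982, 0.2537]), np.float64(0.006427586757136999)) (array([0.405 , 0.3192, 0.246 ]), np.float64(0.0007389323828200589)) [0.4435 0.3087 0.2499]
```

View pics/s3.png

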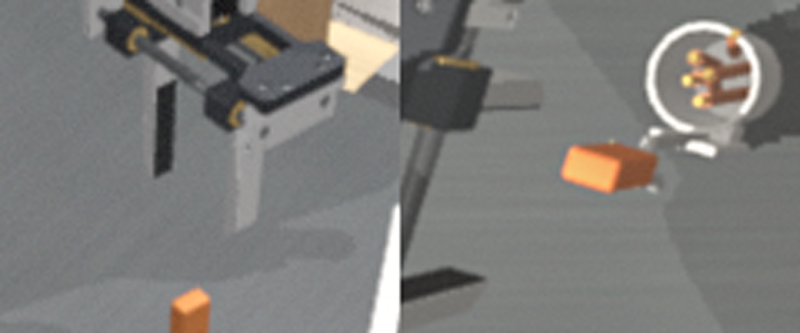

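Fingertip xy matches the reported TCP, but both views put the tips about 40 mm higher than stated. Going down to the nominal grasp height with the jaws open is safe in either case, and I'll compare again there.

carry_out(fingers=[0.5,0.5,0.5,0.5], slide=[[-0.02,0.02,0.1],[-0.02,0.02,0.22],[-0.02,0.02,0.34],[-0.02,0.02,0.34]], rot=[[0,0,0.02],[0,0,0.02],[0,0,0.02],[0,0,0.02]])

```text
time: 1.9
tool_pos: [0.4423, 0.3049, 0.1302]
orientation: [[0.284, 0.959, -0.008], [0.959, -0.284, -0.005], [-0.007, -0.006, -1.0]]
force: [-1.7, -0.4, 0.5]
gripper_width: 0.0705
grip_force: 0.0
```

```bash
python3 g.py 0.4455 0.308 0.134 -16.5; python3 - <<'E'
from h import *
from bench import *
c=get_image("scene");k=get_image("top")
a=c["img"][60:210,270:420];t=k["img"][230:380,80:230]
cv2.imwrite("pics/s4.png",cv2.resize(np.hstack([a,t]),(800,400),interpolation=cv2.INTER_CUBIC)[:,:,::-1])
E
```

```text
t 1.9 pos [0.4423 0.3049 0.1302] yawY -16.48 F [-1.74 -0.43  0.49] w 0.0705 g 0.0
shift [ 0.015  0.009 -0.015] rot [-0.007  0.009  0.001]
```

View pics/s4.png

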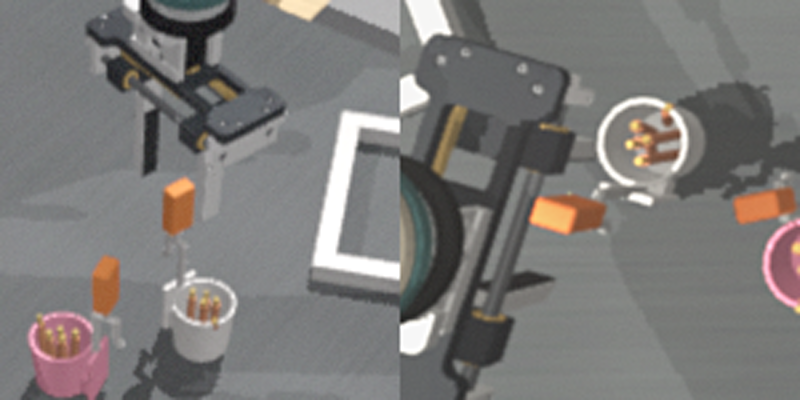

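```bash
python3 - <<'E'
from h import *
from bench import *
np.set_printoptions(precision=4,suppress=True)
o=get_obs();p=o["tool_pos"];R=np.array(o["orientation"]);print(p,o["force"])
c=get_image("scene");k=get_image("top")
for a,b in (((346,142.5),(154,286.5)),((323.6,124.5),(137.4,335))):
    X,e=tri(c,a,k,b);print(X,e,"tool frame",R.T@(X-p))
for s in(1,-1):
    for dx in(.008,-.008): X=p+R@[dx,s*.0355,.014];print("spec tip",X,proj(c,X),proj(k,X))
E
```

```text
[0.4457 0.3065 0.1345] [0.2722 0.0634 0.6361]
[0.4833 0.2853 0.1618] 0.002960493164204138 tool frame [-0.0096  0.042  -0.0274]
[0.4079 0.3065 0.1624] 0.001007891142911211 tool frame [-0.0108 -0.0363 -0.0278]
spec tip [0.482  0.304  0.1204] [348.2578 150.9869] [151.5688 286.4552]
spec tip [0.4774 0.2887 0.1205] [343.1121 153.8699] [160.8653 289.2146]
spec tip [0.4139 0.3242 0.1205] [329.5755 134.717 ] [137.6828 328.457 ]
spec tip [0.4094 0.3089 0.1205] [324.4743 137.4491] [147.0577 331.2509]
```

By the picture, the tips straddle the handle only about 12 mm below its top. The space beside the handle is clear, so lowering 25 mm is safe under either reading. I'll then check the tip row numerically.

carry_out(fingers=[0.5,0.5,0.5,0.5], slide=[[0,0.0,0.05],[0,0,0.1],[0,0,0.1],[0,0,0.1]], rot=[[0,0,0],[0,0,0],[0,0,0],[0,0,0]])

```text
time: 2.43
tool_pos: [0.4467, 0.307, 0.1108]
orientation: [[0.285, 0.959, 0.001], [0.959, -0.285, 0.001], [0.001, 0.001, -1.0]]
force: [-0.2, 0.1, -0.5]
gripper_width: 0.0707
grip_force: 0.0
```

```bash
python3 - <<'E'
from h import *
from bench import *
np.set_printoptions(precision=4,suppress=True,linewidth=200)
d=pickle.load(open("d0.pkl","rb"))
c=get_image("scene");k=get_image("top");o=get_obs();p=o["tool_pos"];R=np.array(o["orientation"]);print(p,o["force"])
pickle.dump((c,k,p,R),open("d1.pkl","wb"))
a=c["img"][70:190,275:400];t=k["img"][250:370,90:215]
cv2.imwrite("pics/s5.png",cv2.resize(np.hstack([a,t]),(800,384),interpolation=cv2.INTER_CUBIC)[:,:,::-1])
E
```

```text
[0.4471 0.3072 0.1111] [ 0.1442 -0.0114  0.4951]
```

View pics/s5.png

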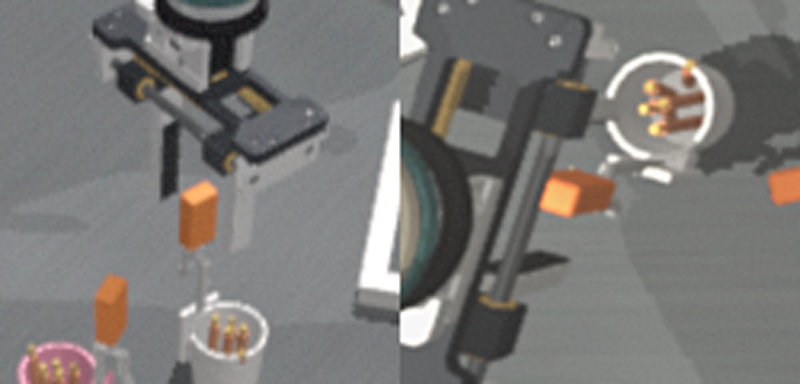

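The tips now sit around the handle's lower part. Their midpoint is about (203,223) in the crop, against a handle running from 190 to about 232, so by sight the pads are at mid-handle. I'm closing the jaws.

carry_out(fingers=[-1,-1,-1,-1,-1,-1,-1,-1], slide=[[0,0,0],[0,0,0],[0,0,0],[0,0,0],[0,0,0],[0,0,0],[0,0,0],[0,0,0]], rot=[[0,0,0],[0,0,0],[0,0,0],[0,0,0],[0,0,0],[0,0,0],[0,0,0],[0,0,0]])

```text
time: 3.2
tool_pos: [0.446, 0.3065, 0.1095]
orientation: [[0.285, 0.959, -0.0], [0.959, -0.285, -0.0], [-0.0, -0.0, -1.0]]
force: [-0.8, 0.0, 0.1]
gripper_width: 0.0205
grip_force: 0.6
```

carry_out(fingers=[-1,-1,-1,-1], slide=[[0,0,0],[0,0,0],[0,0,0],[0,0,0]], rot=[[0,0,0],[0,0,0],[0,0,0],[0,0,0]])

```text
time: 3.53
tool_pos: [0.4457, 0.3063, 0.1092]
orientation: [[0.285, 0.959, -0.001], [0.959, -0.285, -0.001], [-0.001, -0.001, -1.0]]
force: [0.3, -0.1, -3.1]
gripper_width: 0.0161
grip_force: 30.0
```

Gripped at 16.1 mm and 30 N. Lifting.

carry_out(fingers=[-1,-1,-1,-1,-1,-1,-1,-1], slide=[[0,0,-0.04],[0,0,-0.12],[0,0,-0.24],[0,0,-0.36],[0,0,-0.5],[0,0,-0.64],[0,0,-0.76],[0,0,-0.8]], rot=[[0,0,0],[0,0,0],[0,0,0],[0,0,0],[0,0,0],[0,0,0],[0,0,0],[0,0,0]])

```text
time: 4.2
tool_pos: [0.4484, 0.3073, 0.3148]
orientation: [[0.286, 0.958, 0.007], [0.958, -0.286, 0.005], [0.007, 0.005, -1.0]]
force: [1.0, -0.3, -3.3]
gripper_width: 0.0159
grip_force: 30.0
```

```bash
python3 g.py 0.595 -0.058 0.31 13.9; python3 - <<'E'
from h import *
from bench import *
np.set_printoptions(precision=4,suppress=True)
c=get_image("scene");k=get_image("top");o=get_obs();print(o["tool_pos"],o["force"],o["wrist_torque"])
def orange(c):
    h,s,v=cv2.split(cv2.cvtColor(c["img"],cv2.COLOR_RGB2HSV)); return blobs(((h<20)|(h>175))&(s>110),60)
for n,q in(("s",c),("t",k)): print(n,[(b[0],b[1]) for b in orange(q)])
print(proj(c,o["tool_pos"]),proj(k,o["tool_pos"]))
E
```

```text
t 4.2 pos [0.4484 0.3073 0.3148] yawY -16.59 F [ 1.02 -0.34 -3.3 ] w 0.0159 g 30.0
shift [-1.233  0.979  0.015] rot [ 0.009 -0.007 -0.678]
[0.4471 0.307  0.3114] [ 0.4702 -0.1395 -3.8933] [ 0.0426  0.2008 -0.021 ]
s [(array([340.3,  65. ]), np.int32(158)), (array([637. ,  91.9]), np.int32(77)), (array([309.4, 166.1]), np.int32(185)), (array([288.9, 188.5]), np.int32(62)), (array([407.7, 248.1]), np.int32(539)), (array([273.8, 293.1]), np.int32(248)), (array([628.6, 447.9]), np.int32(707))]
t [(array([344.3,   5.5]), np.int32(7046)), (array([222.3, 164.3]), np.int32(852)), (array([372.2, 251.2]), np.int32(295)), (array([216.6, 306.3]), np.int32(187)), (array([ 69.9, 319.3]), np.int32(488)), (array([236. , 330.4]), np.int32(150))]
[340.8138  76.9272] [ 86.2407 316.9586]
```

carry_out(fingers=[-1,-1,-1,-1,-1,-1,-1,-1], slide=[[-0.03,0.025,0],[-0.1,0.08,0],[-0.2,0.16,0],[-0.3,0.24,0],[-0.41,0.325,0],[-0.5,0.4,0],[-0.57,0.455,0],[-0.6,0.48,0]], rot=[[0,0,-0.04],[0,0,-0.12],[0,0,-0.22],[0,0,-0.34],[0,0,-0.46],[0,0,-0.57],[0,0,-0.65],[0,0,-0.68]])

```text
time: 4.97
tool_pos: [0.5178, 0.1234, 0.307]
orientation: [[-0.24, 0.971, -0.004], [0.971, 0.24, -0.004], [-0.003, -0.005, -1.0]]
force: [0.5, -0.5, -2.7]
gripper_width: 0.016
grip_force: 30.0
```

```bash
python3 - <<'E'
from h import *
np.set_printoptions(precision=4,suppress=True)
T=pickle.load(open("d0.pkl","rb"))["top"]
h,s,v=[q.astype(int) for q in cv2.split(cv2.cvtColor(T["img"],cv2.COLOR_RGB2HSV))]
m=(s<60)&(v>185); xs=[x for x in range(330,410) if not 360<x<378]
far=np.array([np.where(m[195:230,x])[0].min()+194.5 for x in xs])
P=np.array([plane(T,(x,y),.125)[:2] for x,y in zip(xs,far)])
vx,vy,x0,y0=cv2.fitLine(P.astype(np.float32),cv2.DIST_HUBER,0,.01,.01).ravel()
u=np.array([vx,vy]);u*=np.sign(u[1]);n=np.array([u[1],-u[0]])
print("bar yaw",np.degrees(np.arctan2(-u[0],u[1])),"centre line point at y=-.0545:",(lambda p:p+u*(-.0545-p[1])/u[1])(np.array([x0,y0])-.003*n))
E
python3 g.py 0.602 -0.037 0.31 13.9
```

```text
bar yaw 13.958405 centre line point at y=-.0545: [ 0.6062 -0.0545]
t 4.97 pos [0.5178 0.1234 0.307 ] yawY 13.89 F [ 0.48 -0.45 -2.68] w 0.016 g 30.0
shift [-0.704  0.173 -0.011] rot [-0.006  0.004 -0.   ]
```

carry_out(fingers=[-1,-1,-1,-1,-1,-1,-1,-1], slide=[[-0.04,0.01,0],[-0.14,0.035,0],[-0.26,0.065,0],[-0.4,0.1,0],[-0.54,0.135,0],[-0.64,0.16,0],[-0.7,0.175,0],[-0.714,0.175,0]], rot=[[0,0,0],[0,0,0],[0,0,0],[0,0,0],[0,0,0],[0,0,0],[0,0,0],[0,0,0]])

```text
time: 5.63
tool_pos: [0.6041, -0.0376, 0.3072]
orientation: [[-0.238, 0.971, -0.003], [0.971, 0.238, -0.003], [-0.002, -0.004, -1.0]]
force: [-0.4, -0.2, -3.6]
gripper_width: 0.0158
grip_force: 30.0
```

```bash
python3 g.py 0.603 -0.0395 0.2 13.95
```

```text
t 5.63 pos [ 0.6041 -0.0376  0.3072] yawY 13.76 F [-0.41 -0.18 -3.58] w 0.0158 g 30.0
shift [-0.006 -0.004  0.429] rot [-0.005  0.002 -0.004]
```

carry_out(fingers=[-1,-1,-1,-1,-1,-1,-1,-1], slide=[[-0.006,-0.004,0.04],[-0.006,-0.004,0.12],[-0.006,-0.004,0.22],[-0.006,-0.004,0.33],[-0.006,-0.004,0.43],[-0.006,-0.004,0.5],[-0.006,-0.004,0.53],[-0.006,-0.004,0.53]], rot=[[0,0,0],[0,0,0],[0,0,0],[0,0,0],[0,0,0],[0,0,0],[0,0,0],[0,0,0]])

```text
time: 6.3
tool_pos: [0.6009, -0.0332, 0.1743]
orientation: [[-0.245, 0.97, -0.006], [0.97, 0.245, 0.001], [0.003, -0.005, -1.0]]
force: [-0.4, -0.6, -2.8]
gripper_width: 0.0156
grip_force: 30.0
```

```bash
python3 g.py 0.603 -0.0395 0.15 13.95;  python3 - <<'E'
from h import *
from bench import *
np.set_printoptions(precision=4,suppress=True)
c=get_image("scene");k=get_image("top");p=get_obs()["tool_pos"]
print("handle/hook/barpoint scene",*[proj(c,[*q]).round(1) for q in ((p[0],p[1],p[2]+.03),(p[0],p[1],p[2]-.0143),(.6021,-.038,.125))],"top",*[proj(k,[*q]).round(1) for q in ((p[0],p[1],p[2]+.03),(p[0],p[1],p[2]-.0143),(.6021,-.038,.125))])
a=c["img"][190:315,235:360];t=k["img"][150:275,295:420]
cv2.imwrite("pics/s6.png",cv2.resize(np.hstack([a,t]),(800,400),interpolation=cv2.INTER_CUBIC)[:,:,::-1])
E
```

```text
t 6.3 pos [ 0.6009 -0.0332  0.1743] yawY 14.17 F [-0.42 -0.57 -2.8 ] w 0.0156 g 30.0
shift [-0.027  0.002  0.097] rot [-0.007 -0.003  0.005]
handle/hook/barpoint scene [305.6 248.3] [305.7 261.6] [304.2 273. ] top [360.9 204.2] [358.7 209.1] [359.1 213.7]
```

View pics/s6.png

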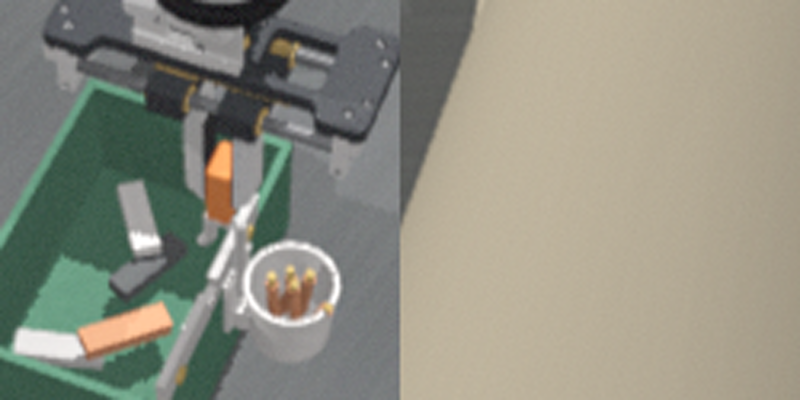

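The top view is blocked by the arm. In the scene view the hook finger at (207,237) is inside the bar and the bowl is outside, so the hook straddles it as intended. I'm lowering gently.

```bash
python3 g.py 0.603 -0.0395 0.148 13.95
```

```text
t 6.4 pos [ 0.6036 -0.0346  0.1773] yawY 14.11 F [ 0.51 -0.68 -3.72] w 0.0159 g 30.0
shift [-0.019 -0.007  0.117] rot [ 0.    -0.     0.004]
```

carry_out(fingers=[-1,-1,-1,-1,-1,-1,-1,-1], slide=[[-0.02,-0.007,0.0],[-0.02,-0.007,0.02],[-0.02,-0.007,0.045],[-0.02,-0.007,0.07],[-0.02,-0.007,0.095],[-0.02,-0.007,0.11],[-0.02,-0.007,0.115],[-0.02,-0.007,0.115]], rot=[[0,0,0],[0,0,0],[0,0,0],[0,0,0],[0,0,0],[0,0,0],[0,0,0],[0,0,0]])

```text
time: 7.07
tool_pos: [0.6027, -0.0409, 0.1477]
orientation: [[-0.243, 0.97, -0.001], [0.97, 0.243, 0.0], [0.0, -0.001, -1.0]]
force: [0.4, -0.3, -3.5]
gripper_width: 0.0158
grip_force: 30.0
```

```bash
python3 g.py 0.603 -0.0395 0.139 13.95
```

```text
t 7.07 pos [ 0.6027 -0.0409  0.1477] yawY 14.04 F [ 0.36 -0.3  -3.46] w 0.0158 g 30.0
shift [0.005 0.003 0.035] rot [-0.001 -0.     0.002]
```

carry_out(fingers=[-1,-1,-1,-1,-1,-1], slide=[[0,0,0.006],[0,0,0.012],[0,0,0.018],[0,0,0.024],[0,0,0.028],[0,0,0.028]], rot=[[0,0,0],[0,0,0],[0,0,0],[0,0,0],[0,0,0],[0,0,0]])

```text
time: 7.57
tool_pos: [0.6028, -0.0409, 0.1411]
orientation: [[-0.243, 0.97, -0.0], [0.97, 0.243, 0.0], [0.0, -0.0, -1.0]]
force: [-0.1, 0.2, -3.3]
gripper_width: 0.0159
grip_force: 30.0
```

carry_out(fingers=[-1,-1,-1,-1,-1], slide=[[0,0,0.004],[0,0,0.006],[0,0,0.008],[0,0,0.008],[0,0,0.008]], rot=[[0,0,0],[0,0,0],[0,0,0],[0,0,0],[0,0,0]])

```text
time: 7.98
tool_pos: [0.603, -0.0409, 0.1393]
orientation: [[-0.243, 0.97, 0.0], [0.97, 0.243, 0.0], [0.0, 0.0, -1.0]]
force: [-0.1, -0.1, -3.4]
gripper_width: 0.0159
grip_force: 30.0
```

carry_out(fingers=[-1,-1,-1,-1,-1], slide=[[0,0,0.003],[0,0,0.006],[0,0,0.008],[0,0,0.008],[0,0,0.008]], rot=[[0,0,0],[0,0,0],[0,0,0],[0,0,0],[0,0,0]])

```text
time: 8.4
tool_pos: [0.6033, -0.0411, 0.1382]
orientation: [[-0.243, 0.97, 0.001], [0.97, 0.243, 0.0], [-0.0, 0.001, -1.0]]
force: [-1.4, 0.1, 6.3]
gripper_width: 0.0156
grip_force: 30.0
```

Contact came at the predicted height, with Fz going from -3.4 to +6.3 N. I'll ease off slightly and slide along the bar towards the notch (tool -x).

carry_out(fingers=[-1,-1,-1,-1,-1,-1], slide=[[0,0,-0.002],[-0.008,0,-0.002],[-0.016,0,-0.002],[-0.024,0,-0.002],[-0.03,0,-0.002],[-0.03,0,-0.002]], rot=[[0,0,0],[0,0,0],[0,0,0],[0,0,0],[0,0,0],[0,0,0]])

```text
time: 8.9
tool_pos: [0.6048, -0.0452, 0.1381]
orientation: [[-0.244, 0.97, -0.0], [0.97, 0.244, 0.004], [0.004, 0.001, -1.0]]
force: [-2.4, 5.2, 6.5]
gripper_width: 0.0159
grip_force: 30.0
```

carry_out(fingers=[-1,-1,-1,-1,-1,-1], slide=[[0,0,-0.003],[-0.006,0,-0.003],[-0.012,0,-0.003],[-0.018,0,-0.003],[-0.02,0,-0.003],[-0.02,0,-0.003]], rot=[[0,0,0],[0,0,0],[0,0,0],[0,0,0],[0,0,0],[0,0,0]])

```text
time: 9.4
tool_pos: [0.6058, -0.0541, 0.1381]
orientation: [[-0.242, 0.97, -0.001], [0.97, 0.242, -0.001], [-0.001, -0.001, -1.0]]
force: [0.4, 0.2, -2.9]
gripper_width: 0.0158
grip_force: 30.0
```

carry_out(fingers=[-1,-1,-1,-1,-1], slide=[[0,0,0.002],[0,0,0.004],[0,0,0.006],[0,0,0.006],[0,0,0.006]], rot=[[0,0,0],[0,0,0],[0,0,0],[0,0,0],[0,0,0]])

```text
time: 9.82
tool_pos: [0.606, -0.053, 0.137]
orientation: [[-0.243, 0.97, -0.0], [0.97, 0.243, 0.0], [0.0, -0.0, -1.0]]
force: [-0.0, 0.0, -3.0]
gripper_width: 0.0162
grip_force: 30.0
```

The hook is now below the bar top with no contact force, so it is in the notch mouth. I'll keep lowering in small steps.

carry_out(fingers=[-1,-1,-1,-1,-1,-1], slide=[[0,0,0.003],[0,0,0.006],[0,0,0.009],[0,0,0.012],[0,0,0.012],[0,0,0.012]], rot=[[0,0,0],[0,0,0],[0,0,0],[0,0,0],[0,0,0],[0,0,0]])

```text
time: 10.32
tool_pos: [0.606, -0.0532, 0.134]
orientation: [[-0.243, 0.97, -0.0], [0.97, 0.243, -0.0], [-0.0, -0.0, -1.0]]
force: [-0.1, 0.4, -3.4]
gripper_width: 0.0156
grip_force: 30.0
```

carry_out(fingers=[-1,-1,-1,-1,-1,-1], slide=[[0,0,0.003],[0,0,0.006],[0,0,0.009],[0,0,0.013],[0,0,0.013],[0,0,0.013]], rot=[[0,0,0],[0,0,0],[0,0,0],[0,0,0],[0,0,0],[0,0,0]])

```text
time: 10.82
tool_pos: [0.606, -0.0531, 0.1307]
orientation: [[-0.243, 0.97, -0.0], [0.97, 0.243, -0.0], [-0.0, -0.0, -1.0]]
force: [0.2, -0.3, -4.1]
gripper_width: 0.016
grip_force: 30.0
```

Bottom is expected near TCP z of 0.128.

carry_out(fingers=[-1,-1,-1,-1,-1,-1], slide=[[0,0,0.003],[0,0,0.006],[0,0,0.009],[0,0,0.011],[0,0,0.011],[0,0,0.011]], rot=[[0,0,0],[0,0,0],[0,0,0],[0,0,0],[0,0,0],[0,0,0]])

```text
time: 11.32
tool_pos: [0.6061, -0.0531, 0.1284]
orientation: [[-0.243, 0.97, 0.0], [0.97, 0.243, 0.0], [-0.0, 0.0, -1.0]]
force: [-1.0, -0.5, -0.3]
gripper_width: 0.0164
grip_force: 30.0
```

carry_out(fingers=[-1,-1,-1,-1], slide=[[0,0,0.001],[0,0,0.002],[0,0,0.002],[0,0,0.002]], rot=[[0,0,0],[0,0,0],[0,0,0],[0,0,0]])

```text
time: 11.65
tool_pos: [0.6062, -0.0532, 0.1282]
orientation: [[-0.243, 0.97, 0.001], [0.97, 0.243, 0.0], [-0.0, 0.001, -1.0]]
force: [-2.2, 0.1, 4.4]
gripper_width: 0.0161
grip_force: 30.0
```

The hook is home: 9.9 mm below the bar top, seated with gentle force. I'll ease the load and release.

carry_out(fingers=[-1,-0.6,-0.5,-0.4,-0.3,-0.2,0.0,0.4], slide=[[0,0,-0.002],[0,0,-0.002],[0,0,-0.002],[0,0,-0.002],[0,0,-0.002],[0,0,-0.002],[0,0,-0.002],[0,0,-0.002]], rot=[[0,0,0],[0,0,0],[0,0,0],[0,0,0],[0,0,0],[0,0,0],[0,0,0],[0,0,0]])

```text
time: 12.32
tool_pos: [0.606, -0.0531, 0.128]
orientation: [[-0.243, 0.97, -0.0], [0.97, 0.243, 0.0], [0.0, -0.0, -1.0]]
force: [-0.1, 0.2, -1.1]
gripper_width: 0.0474
grip_force: 0.0
```

carry_out(fingers=[0.4,0.4,0.4,0.4,0.4,0.4], slide=[[0,0,0],[0,0,0],[0,0,0],[0,0,0],[0,0,0],[0,0,0]], rot=[[0,0,0],[0,0,0],[0,0,0],[0,0,0],[0,0,0],[0,0,0]])

```text
time: 12.82
tool_pos: [0.606, -0.0531, 0.1281]
orientation: [[-0.243, 0.97, -0.0], [0.97, 0.243, 0.0], [0.0, -0.0, -1.0]]
force: [-0.5, -0.2, 0.1]
gripper_width: 0.0657
grip_force: 0.0
```

carry_out(fingers=[0.4,0.4,0.4,0.4,0.4,0.4,0.4,0.4], slide=[[0,0,-0.02],[0,0,-0.06],[0,0,-0.12],[0,0,-0.2],[0,0,-0.3],[0,0,-0.42],[0,0,-0.54],[0,0,-0.64]], rot=[[0,0,0],[0,0,0],[0,0,0],[0,0,0],[0,0,0],[0,0,0],[0,0,0],[0,0,0]])

```text
time: 13.48
tool_pos: [0.6065, -0.0534, 0.2915]
orientation: [[-0.242, 0.97, 0.003], [0.97, 0.242, -0.0], [-0.001, 0.003, -1.0]]
force: [0.2, 0.3, -0.8]
gripper_width: 0.0657
grip_force: 0.0
```

carry_out(fingers=[0.4,0.4,0.4,0.4,0.4,0.4,0.4,0.4], slide=[[0.05,0,-0.05],[0.15,0,-0.1],[0.3,0,-0.15],[0.45,0,-0.15],[0.6,0,-0.15],[0.75,0,-0.15],[0.85,0,-0.15],[0.9,0,-0.15]], rot=[[0,0,0],[0,0,0],[0,0,0],[0,0,0],[0,0,0],[0,0,0],[0,0,0],[0,0,0]])

```text
time: 14.15
tool_pos: [0.5501, 0.1699, 0.3264]
orientation: [[-0.248, 0.969, 0.0], [0.969, 0.248, 0.003], [0.002, 0.001, -1.0]]
force: [-1.0, 0.5, -0.3]
gripper_width: 0.0661
grip_force: 0.0
```

```bash
python3 - <<'E'
from h import *
from bench import *
np.set_printoptions(precision=4,suppress=True)
c=get_image("scene");k=get_image("top");o=get_obs();print(o["time"],o["tool_pos"],o["force"])
def orange(c):
    h,s,v=cv2.split(cv2.cvtColor(c["img"],cv2.COLOR_RGB2HSV)); return blobs(((h<20)|(h>175))&(s>110),60)
for n,q in(("s",c),("t",k)): print(n,[(b[0],b[1]) for b in orange(q)])
print("expected handle, home",proj(c,[.606,-.053,.159]),proj(k,[.606,-.053,.159]))
a=c["img"][190:340,235:385];t=k["img"][150:300,295:445]
cv2.imwrite("pics/s7.png",cv2.resize(np.hstack([a,t]),(800,400),interpolation=cv2.INTER_CUBIC)[:,:,::-1])
E
```

```text
14.25 [0.551  0.1674 0.3261] [-0.0611 -0.742  -0.5904]
s [(array([636.9,  91.9]), np.int32(79)), (array([309.4, 166.2]), np.int32(186)), (array([407.7, 248. ]), np.int32(540)), (array([301.5, 268.5]), np.int32(228)), (array([319.7, 302.3]), np.int32(90)), (array([628.5, 447.9]), np.int32(705))]
t [(array([348.9,   5.6]), np.int32(6973)), (array([222.3, 164.3]), np.int32(853)), (array([354.7, 189. ]), np.int32(62)), (array([369.2, 205.8]), np.int32(261)), (array([376.3, 253.5]), np.int32(217)), (array([217. , 306.2]), np.int32(162)), (array([236.2, 330.4]), np.int32(152))]
expected handle, home [301.1026 269.8683] [370.0741 207.9773]
```

View pics/s7.png

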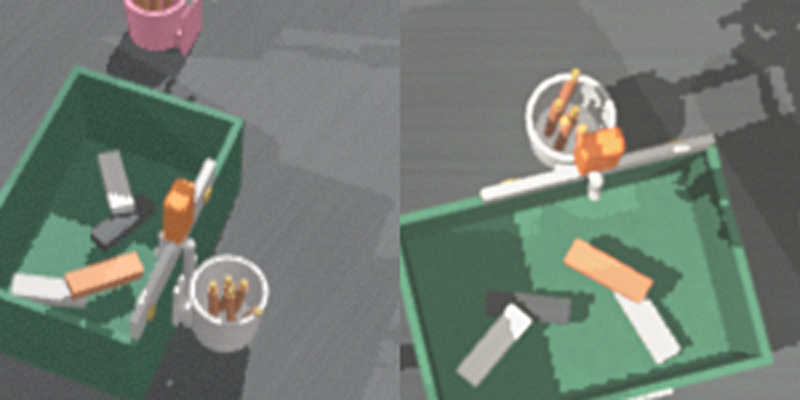

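The picture shows the cup hanging on the bar with its bowl outside at (230,300), the handle at (180,210) and the hook finger inside. The handle blob is at (301.5,268.5), against (301,270) predicted for the home position. The pink cup has not moved. I'll let it settle briefly and hand in.

carry_out(fingers=[0.4,0.4,0.4,0.4,0.4,0.4], slide=[[0,0,0],[0,0,0],[0,0,0],[0,0,0],[0,0,0],[0,0,0]], rot=[[0,0,0],[0,0,0],[0,0,0],[0,0,0],[0,0,0],[0,0,0]])

```text
time: 14.75
tool_pos: [0.5517, 0.1644, 0.3255]
orientation: [[-0.241, 0.97, -0.0], [0.97, 0.241, -0.0], [-0.0, -0.0, -1.0]]
force: [0.2, -0.7, -1.3]
gripper_width: 0.0656
grip_force: 0.0
```

```bash
python3 -c "
from bench import *
print(job_done())"
```

```text
the job is handed in; nothing more can be done
None
```

The metal cup hangs by its own hook, fully home in the bar's notch with the bowl outside the bin; I let go and handed the job in at about 15 s, and the other things were left alone.

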